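Level the tile mould and hold its lid at the balance point

ROBOT

A 6-joint arm with a two-finger parallel gripper is mounted at the origin on the work surface. World frame = base frame: x ahead of the robot, y to its left, z up, the work surface at z = 0. Lengths are in m, angles in rad, forces in N, time in s.
With the tool pointing down it reaches from about 0.425 to 0.925 m from the base axis. Payload 12.5 kg.
Tool frame: the origin (TCP) lies at the very end of the fingers, on their centre line; the grasp point (between the pads) lies 19 mm behind it; z points along the fingers, y is the line along which they close (so a half turn about z gives the same grasp; the last joint's range is limited). The gripper opens to 85 mm and grips with 20 to 120 N. Pads are 22 mm wide; open, the fingers measure 114 mm over their backs; the gripper's body (76 mm by 85 mm) begins 54 mm behind the grasp point. The pads swing forward as they close: fully open they stand 13 mm farther back than shut.
Start: joints at [1.18, 0.491, 1.559, -0, 1.092, -0.106], TCP at [0.176, 0.6, 0.231] pointing down, gripper open.
Joint ranges: [-3.1, 3.1], [-0.84, 2.19], [0.05, 2.79], [-1.13, 4.28], [0.06, 2.93], [-2.69, 2.69]. Speed limits (rad/s): [2.22, 2.22, 2.79, 3.14, 3.14, 3.14].

INTERFACE

Orientations are given as a unit quaternion [x, y, z, w].
In Python, from station import state, get_image, finish_job gives the robot as it stands.
- The arm moves only by the tool carry_out, never from a script. Its argument "deltas" is a list that holds one entry, the list of rows, each a list of 7 numbers: the turn, a rotation vector about the tool's x, y, z in degrees, then the shift along the tool's x, y, z in cm, then the closure, from -1 (fully open) to 1 (shut), so that 0 is half open. A call has 1 to 12 rows; each row is the pose to reach, as a shift and turn from the pose commanded when the call began, along the tool's axes at that moment; what a row does not reach only later rows make up. A row lasts 1/10 s, in which the tool goes at most 50 mm and 8.59 degrees, less where a joint would pass 70% of its speed; a pose out of reach is approached as far as the arm can. A call with a gripper value outside its range is refused whole. The fingers move at their own pace and stop on an object; "squeeze" is the grip in N (left out, the last holds). Time passes only in rows, so rows that repeat a pose let the fingers close. It gives the time, the measured TCP pose, the force, the opening and the grip force at its end, in the units of the state.
- state(): the state, without advancing time (a new reading comes with each control period).
- get_image(name): name is "scene" or "side" or "wrist"; returns a dict with "color" (400x640x3 uint8, red, green, blue), "range_z" (400x640 float32, m along the optical axis (not along the pixel's ray), 0 where there is no reading), "fov_y" (degrees; the focal length in pixels is half the picture's height over the tangent of half this angle, whatever the lens; pixels are square), "cx", "cy" (the principal point, pixels), "R" (3x3) and "t" (3): a world point X has camera coordinates R X + t; the wrist camera has in their place "T_tool_cam" (4x4, takes a point from camera to tool coordinates, whose origin is the TCP and whose axes are the flange's). Camera axes: x right, y down, z forward; pixel columns grow to the right and rows downward; lengths in m; the calibration is good to about 2 mm. A picture is of the moment at which its call begins: read the wrist's pose just before it.
- finish_job(): hands the job in; it is judged then, once.
The state is a dict: "time_s": time; "joints": joint angles; "dq": joint speeds; "tau": joint torques, N m; "eef_pos": TCP position; "orientation": TCP orientation; "contact_force": force on the tool from outside, world axes, zero at the start; "wrist_torque": the same for the moment, N m; "gripper_width": finger opening in m; "grasp_force": force on a finger pad.
Only numpy, scipy, OpenCV 4.12 (cv2) and the standard library are available. Lean on these libraries where they do the work, as an engineer would, in place of code of your own. Each camera call takes 0.05 s, during which the arm holds its last target. There are 200 camera calls.

TASK

Leave the tile mould's lid shut while you turn the orange levelling knob until the mould's bed is level (bubble midway between its marks). Then take the lid by its brass bar and swing it up, just past upright, to its balance point, where the red mark on its side stands straight above the hinge pin and it would fall neither way; never let it fall over to the back. Finish while still gripping the bar and holding the lid still there, with the bed still level and the wares and tools around it left alone.

Things in the scene. Friction and masses are not known exactly. Their poses are not given: they have to be found in the camera images.
- press: fixed wooden base board of the tile mould, 300 (x) x 420 (y) x 15 mm, origin under its centre, on the table; its front (-x) faces the robot, it lies at a varying place and yaw and cannot be moved. In its frame: a tilting aluminium bed (200 x 270 x 10 mm) about 45 mm up, hinged at the rear, carries a white plaster half-mould and the lid; a grey post with the levelling knob at x -50, y +168 mm; a level vial with a yellow bubble on the bed at x 10, y -116 mm
- bed (a joint): tilt of the bed about its rear hinge (rad): 0 level, negative = front low, positive = front high. It starts front low (-0.08 to -0.03). Driven only by the knob, 0.04 rad per rad of knob, and stays where left
- knob_grip (a point): point to grip on the knob: on its vertical axis, 14 mm below the top of the upright orange bar, 106 mm above the table. Bar 44 mm long (point x), 13 mm thick (point y), 38 mm high, on a black disc 44 mm across whose top is 24 mm below the point. The point turns with the knob. Clockwise from above raises the bed's front; stiff, about 0.15 Nm; 0.7 to 2 rad of turn are needed
- lid (a joint): opening of the lid relative to the bed (rad): 0 shut, grows as the front edge swings up and over to the back (+x of the press); 2.6 fully fallen back. It swings freely on its hinge and falls if let go
- bar (a point): middle of the lid's brass bar handle: 10 mm thick round bar along y of the press, 106 mm free between its two arms, 50 mm of free space between it and the lid's front edge; about 101 mm above the table when the bed is level and the lid shut; 198 mm ahead of and 11 mm below the hinge pin. The point's axes turn with the lid (x towards the hinge, y along the bar). The lid weighs about 0.6 kg (0.4 to 0.85)
- mark (a point): red round mark, 18 mm across, on the lid's left (+y) side face, level with the lid's centre of mass (a like one on the right side): with the lid shut 81 mm ahead of and 22 mm below the hinge pin. The lid is balanced when this mark is straight above the pin, at lid about 1.84 with a level bed
- pin (a point): the lid's hinge pin, at the same left side plane as the mark (82 mm to +y of the press's mid-plane), about 112 mm above the table; point axes are those of the bed (y along the pin, x to the rear); it stays with the bed
- bowls: bystander: stack of three dark clay bowls, 94 mm across, 76 mm high, origin under its centre
- urn: bystander: dark clay lidded urn, 80 mm across, 92 mm high, origin under its centre
- stand: bystander: dark clay ring stand, 90 mm across, 35 mm high, origin under its centre
- glaze: bystander: amber glaze jar, blue cap, 60 mm across, 100 mm high, origin under its centre
- brush: bystander: brush lying flat on the table, origin under its middle
- rib: bystander: wooden potter's rib, 90 x 26 x 8 mm, lying on the base board right of the bed, origin under its centre

How it is judged:
On the way:
1. the bed is level (within 0.015 rad) with the lid still shut (value of joint bed between -0.015 and 0.015 rad and value of joint lid below 0.1 rad), for 0.3 s.
At the end, for the whole second after the job is handed in: the fingers grip the lid (over 1 N) and hold it still (under 0.06 rad/s) with its red mark above the hinge pin to within 8 mm horizontally, and the bed is level within 0.02 rad (horizontal distance between mark and pin below 0.008 m and value of joint lid above 1.4 rad and velocity of joint lid between -0.06 and 0.06 rad/s and value of joint bed between -0.02 and 0.02 rad and contact force between the fingers and lid above 1 N); the arm keeps its last pose, push and grip.
It fails at once if the lid falls over to the back (opened beyond 2.2 rad) (value of joint lid above 2.2 rad).
It fails at once if a bystander is moved by more than 25 mm (distance of any of bowls, urn, stand, glaze, brush, rib from where it was at the start of the episode above 0.025 m).
It also fails if it takes over 61 s, if anything falls off the work surface, if the arm or the gripper's body presses on something with over 40 N, if the wrist force passes 120 N, or if a joint passes its speed limit or range.

## Working session

There is one attempt and no reset: what is moved stays moved. The work goes in short steps, Python scripts to look and compute and a tool call to move; the robot and the scene stay as the last step left them, time stands still between calls to the robot, and variables do not carry over. Pictures are saved under pics/ and viewed, at most 10 in all, crops included, and the job is handed in when it is done.

Besides the shell and the picture viewer there is one more tool, called after "Request:" as name(argument=value, ...) on one line, values as JSON. carry_out: Moves the arm, as the interface text tells. Its arguments: {"type":"object","properties":{"deltas":{"type":"array","items":{"type":"array","items":{"type":"array","items":{"type":"number"}}}},"squeeze":{"type":"number"}},"required":["deltas"]}

```bash
ls; mkdir -p pics; cat > h.py <<'E'
import numpy as np, cv2
from station import state,get_image,finish_job
from scipy.spatial.transform import Rotation as Rn
def grab(n):
    s=state(); im=get_image(n)
    if n=='wrist':
        T=np.eye(4);T[:3,:3]=Rn.from_quat(s['orientation']).as_matrix();T[:3,3]=s['eef_pos']
        M=T@np.array(im['T_tool_cam']);
        im['Rc']=M[:3,:3];im['c']=M[:3,3]
    else:
        R=np.array(im['R']);im['Rc']=R.T;im['c']=-R.T@np.array(im['t'])
    im['f']=im['color'].shape[0]/2/np.tan(np.radians(im['fov_y'])/2)
    return im
def pt(im,u,v,z=None):
    d=im['Rc']@np.array([(u-im['cx'])/im['f'],(v-im['cy'])/im['f'],1])
    if z is not None: return im['c']+d*(z-im['c'][2])/d[2]
    r=im['range_z'][int(v)-1:int(v)+2,int(u)-1:int(u)+2]; r=r[r>0]
    return im['c']+d*np.median(r)
def proj(im,X):
    p=im['Rc'].T@(np.array(X)-im['c']); return p[:2]/p[2]*im['f']+[im['cx'],im['cy']]
def save(im,name,crop=None,k=1):
    a=im['color'][:,:,::-1]
    if crop: a=a[crop[1]:crop[3],crop[0]:crop[2]]
    cv2.imwrite('pics/'+name,cv2.resize(a,None,fx=k,fy=k,interpolation=cv2.INTER_CUBIC))
def cloud(im):
    v,u=np.mgrid[:400,:640]; z=im['range_z']
    P=np.stack([(u-im['cx'])/im['f']*z,(v-im['cy'])/im['f']*z,z],-1)@im['Rc'].T+im['c']
    P[z<=0]=np.nan; return P
E
python3 - <<'E'
from h import *
import pickle
print(state())
for n in ['scene','side']:
    im=grab(n); save(im,n+'0.png',k=1.25); pickle.dump(im,open(n+'0.pkl','wb')); print(n,im['c'],im['Rc'][:,2],im['f'])
E
```

```text
pics
{'time_s': 0.0, 'joints': array([ 1.18039104e+00,  4.91559172e-01,  1.55948022e+00,  3.16377341e-05,
        1.09168597e+00, -1.05621122e-01]), 'dq': array([ 7.49461239e-05, -9.93619493e-04,  7.00054743e-04,  2.54028060e-03,
       -8.06495413e-04,  3.19868093e-04]), 'tau': array([ 6.61408994e-04, -6.18437290e+01, -2.61599278e+01,  1.60327721e-05,
        3.82742583e-03, -1.24767840e-05]), 'eef_pos': array([0.17548757, 0.59961165, 0.23071738]), 'orientation': array([ 1.41918596e-01,  9.89878170e-01, -5.45579148e-04, -1.52631754e-04]), 'contact_force': array([0.4598924 , 0.03418969, 0.26695642]), 'wrist_torque': array([ 0.00669038,  0.04229579, -0.00655485]), 'grasp_force': 0.0, 'gripper_width': 0.08543740276139888}
scene [ 1.28952734 -0.71626311  0.98647567] [-0.5502856   0.55123782 -0.62715439] 394.97610985079666
side [ 0.05052612 -0.74642174  0.8243468 ] [ 0.38675748  0.69402177 -0.60724989] 406.0439126763991
```

View pics/scene0.png

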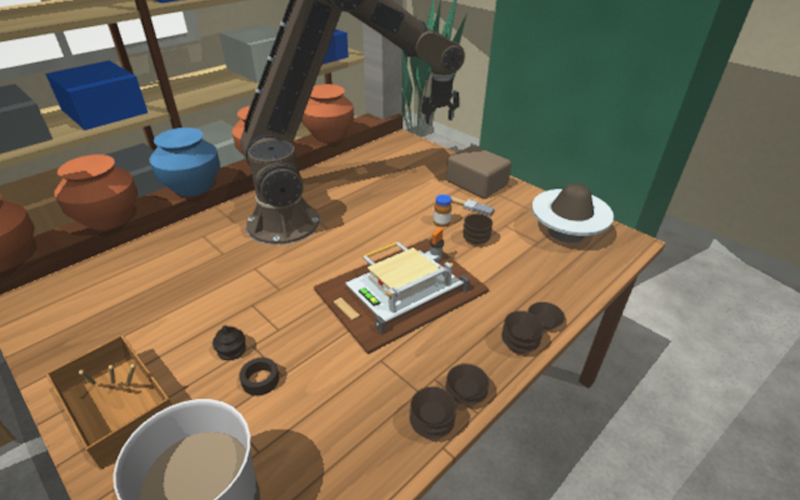

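View pics/side0.png

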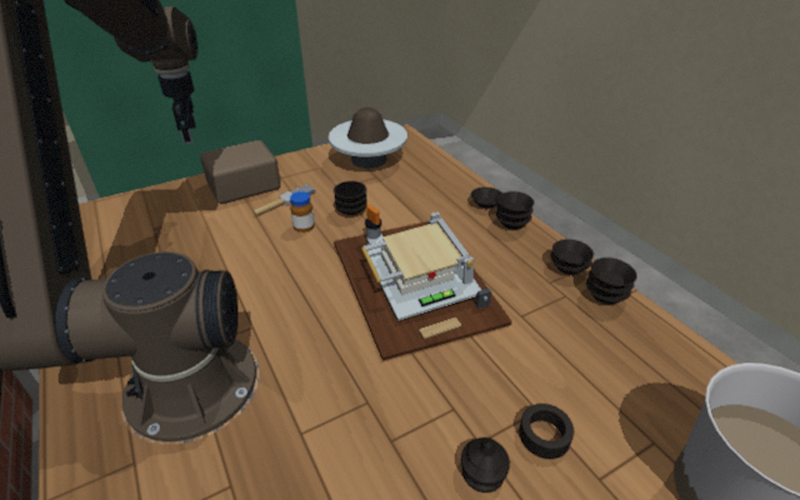

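The press is in the middle, with its knob and the glaze and bowls just to its left. I'll enlarge both views for accurate corner readings.

```bash
python3 - <<'E'
from h import *
import pickle
for n,c in [('scene',(245,150,395,285)),('side',(220,130,415,290))]:
    im=pickle.load(open(n+'0.pkl','rb'))
    save(im,n+'c.png',c,4 if n=='side' else 4.4)
E
```

```text
(no output)
```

View pics/scenec.png

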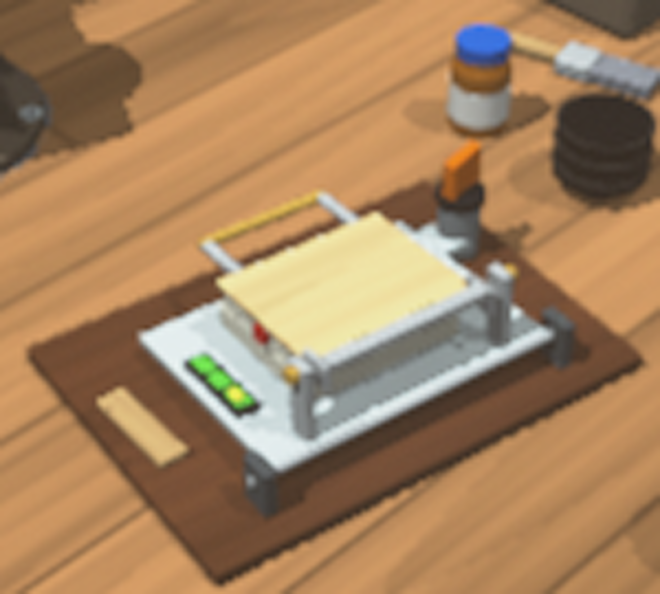

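View pics/sidec.png

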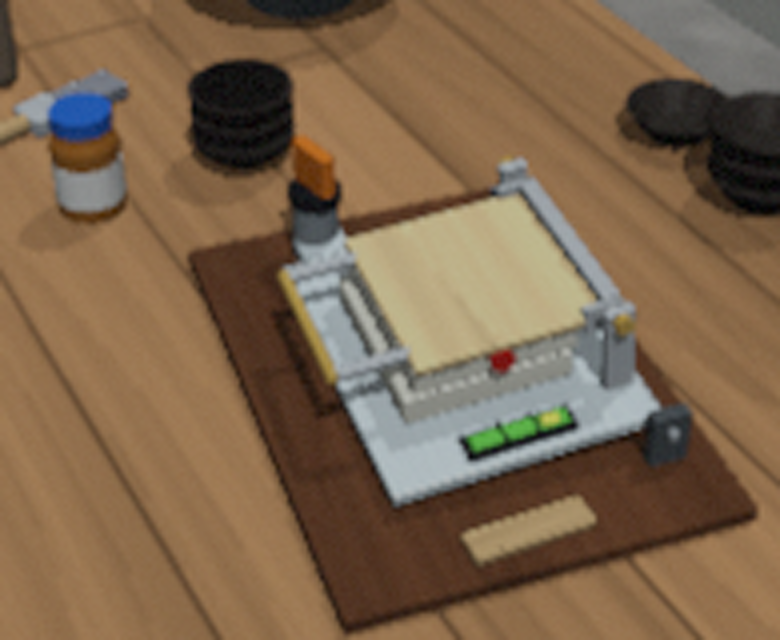

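```bash
cat > fit.py <<'E'
from h import *
import pickle
from scipy.optimize import least_squares
sc=pickle.load(open('scene0.pkl','rb'));sd=pickle.load(open('side0.pkl','rb'))
C={'FR':(-.15,-.21,.015),'RR':(.15,-.21,.015),'RL':(.15,.21,.015),'FL':(-.15,.21,.015)}
def up(p,k,o): return [(p[0]+.5)/k-.5+o[0],(p[1]+.5)/k-.5+o[1]]
obs=[(sc,C[n],up(p,4.4,(245,150))) for n,p in dict(FR=(30,352),RR=(221,580),RL=(641,360),FL=(430,183)).items()]
obs+=[(sd,C[n],up(p,4,(220,130))) for n,p in dict(FR=(346,628),RR=(756,513),FL=(190,257)).items()]
def W(p,X):
    c,s=np.cos(p[2]),np.sin(p[2]); return np.array([p[0]+c*X[0]-s*X[1],p[1]+s*X[0]+c*X[1],X[2]])
r=least_squares(lambda p:np.concatenate([proj(im,W(p,X))-q for im,X,q in obs]),[.6,.05,0])
P=r.x
if __name__=='__main__':
    print(P,np.round(r.fun,2))
    k=W(P,(-.05,.168,.106)); print('knob',k)
    for im,n in((sc,'scene'),(sd,'side')):
        a=im['color'].astype(int); Q=cloud(im)
        m=(a[:,:,0]>130)&(a[:,:,1]<a[:,:,0]*.62)&(a[:,:,2]<a[:,:,1]*.6)&(np.hypot(Q[...,0]-k[0],Q[...,1]-k[1])<.04)&(Q[...,2]>.07)
        q=Q[m]; print(n,m.sum(),q.mean(0),q.min(0),q.max(0))
        t=q[q[:,2]>.105]; print(np.round(t,4))
E
python3 fit.py
```

```text
[ 0.53850678  0.04446881 -0.17306478] [-1.74 -1.03 -1.75 -0.31  0.77 -0.74 -1.14 -1.07  0.11 -1.22  1.91 -1.24
 -0.09 -2.  ]
knob [0.51818366 0.21856928 0.106     ]
scene 45 [0.52026647 0.21107829 0.11019901] [0.51209811 0.1975623  0.08768948] [0.5278059  0.24065707 0.12152932]
[[0.5124 0.2385 0.1188]
 [0.5153 0.2294 0.1202]
 [0.5192 0.2306 0.1215]
 [0.5158 0.2407 0.1149]
 [0.5121 0.2219 0.1176]
 [0.5171 0.2217 0.1203]
 [0.519  0.2253 0.1195]
 [0.5206 0.2293 0.1183]
 [0.5171 0.2395 0.1114]
 [0.5167 0.2109 0.1209]
 [0.5187 0.2144 0.1201]
 [0.5191 0.2198 0.1177]
 [0.5223 0.2217 0.1184]
 [0.5182 0.2326 0.1107]
 [0.5164 0.2058 0.1187]
 [0.5213 0.2058 0.1212]
 [0.5209 0.2121 0.1178]
 [0.5192 0.22   0.113 ]
 [0.5224 0.222  0.1136]
 [0.5188 0.1976 0.1195]
 [0.5217 0.1999 0.1198]
 [0.524  0.2029 0.1195]
 [0.5218 0.2114 0.114 ]
 [0.5223 0.2167 0.1116]
 [0.519  0.1977 0.1149]
 [0.5216 0.2004 0.1149]
 [0.5223 0.2053 0.1127]
 [0.5231 0.2102 0.1107]
 [0.5172 0.2001 0.1081]
 [0.5214 0.201  0.1098]
 [0.5237 0.2041 0.1095]
 [0.5191 0.1984 0.1053]
 [0.523  0.1994 0.1069]
 [0.5242 0.2038 0.1052]]
side 27 [0.51481775 0.21620027 0.11853916] [0.50814539 0.19849376 0.11601707] [0.52108913 0.23415261 0.12152054]
[[0.5099 0.2342 0.1189]
 [0.5134 0.2341 0.1178]
 [0.5161 0.2324 0.1179]
 [0.5165 0.2258 0.1215]
 [0.5081 0.2307 0.1177]
 [0.51   0.2273 0.119 ]
 [0.5121 0.2243 0.12  ]
 [0.5166 0.2264 0.1174]
 [0.5195 0.2252 0.1171]
 [0.5094 0.2263 0.116 ]
 [0.5108 0.222  0.118 ]
 [0.5124 0.2179 0.1199]
 [0.5151 0.2162 0.1199]
 [0.5179 0.215  0.1197]
 [0.5108 0.2148 0.1184]
 [0.5131 0.2125 0.119 ]
 [0.5148 0.2089 0.1205]
 [0.518  0.2082 0.1199]
 [0.5211 0.2074 0.1193]
 [0.5109 0.2082 0.1185]
 [0.5137 0.2067 0.1184]
 [0.5168 0.206  0.1177]
 [0.5202 0.2058 0.1167]
 [0.5211 0.2006 0.1195]
 [0.514  0.2006 0.1181]
 [0.5179 0.2015 0.1163]
 [0.5199 0.1985 0.1174]]
```

The base fit gives the press at about (0.539, 0.044), yaw -10°. The knob is near (0.517, 0.217), with its bar roughly along world y. I'm moving above it now.

Request:
carry_out(deltas=[[[0,0,5,-3.6,-2.2,0,0],[0,0,10,-7.2,-4.5,0,0],[0,0,16,-11,-6.8,0,0],[0,0,21,-15,-9.1,0,0],[0,0,26,-18,-11.3,0,0],[0,0,31,-22,-13.6,0,0],[0,0,37,-25.5,-15.9,0,0],[0,0,42,-29,-18.1,0,0],[0,0,47,-33,-20.4,0,0],[0,0,53,-36.5,-22.7,0,0],[0,0,58,-40,-25,0,0],[0,0,62,-43.6,-27.2,0,0]]])

```text
time_s: 1.3
eef_pos: [0.5184, 0.2147, 0.2311]
orientation: [0.633, 0.774, -0.0, -0.0]
contact_force: [-0.4, 0.5, 0.1]
gripper_width: 0.0426
grasp_force: 0.0
```

```bash
python3 - <<'E'
from h import *
import pickle
s=state();print(s['time_s'],s['eef_pos'],Rn.from_quat(s['orientation']).as_matrix().round(3).tolist(),s['gripper_width'])
im=grab('wrist'); save(im,'w1.png'); pickle.dump(im,open('w1.pkl','wb'))
Q=cloud(im);a=im['color'].astype(int)
m=(a[:,:,0]>110)&(a[:,:,1]<a[:,:,0]*.65)&(a[:,:,2]<a[:,:,1]*.6)&(Q[...,2]>.112)&(Q[...,2]<.13)
q=Q[m];print(m.sum())
if m.sum()>5:
    r=cv2.minAreaRect((q[:,:2]*1000).astype(np.float32));print(r,q[:,2].mean())
E
```

```text
1.3 [0.5183718 0.2146989 0.2311412] [[-0.199, 0.98, -0.0], [0.98, 0.199, -0.0], [0.0, -0.0, -1.0]] 0.04264593423189665
406
((516.984375, 221.2490234375), (9.05429744720459, 39.71697998046875), 11.236618995666504) 0.1189112834324246
```

View pics/w1.png

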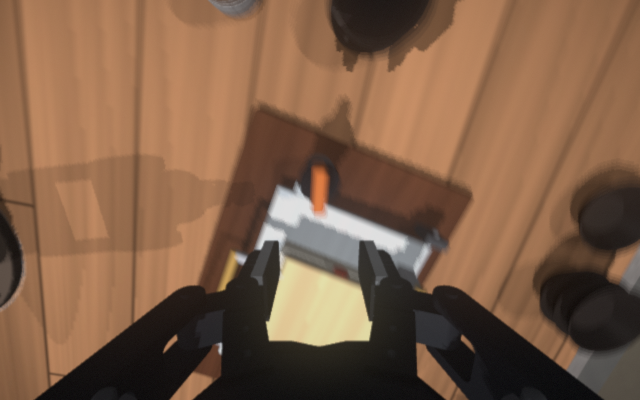

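The wrist view shows the orange bar aligned with the fingers, and its measured centre is about (0.517, 0.220). I'll lower, then close.

Request:
carry_out(deltas=[[[0,0,0,0.5,0,3,0],[0,0,0,0.5,0,7,0],[0,0,0,0.5,0,10.5,0],[0,0,0,0.5,0,13,0],[0,0,0,0.5,0,14,0],[0,0,0,0.5,0,14,0],[0,0,0,0.5,0,14,1],[0,0,0,0.5,0,14,1],[0,0,0,0.5,0,14,1],[0,0,0,0.5,0,14,1],[0,0,0,0.5,0,14,1]]], squeeze=80)

```text
time_s: 2.45
eef_pos: [0.5156, 0.221, 0.0928]
orientation: [0.631, 0.775, -0.0, -0.0]
contact_force: [-9.4, -3.3, 9.4]
gripper_width: 0.0119
grasp_force: 78.9
```

```bash
python3 - <<'E'
from h import *
import pickle
from fit import P,W
im=pickle.load(open('side0.pkl','rb'));Q=cloud(im);sc=pickle.load(open('scene0.pkl','rb'));Q2=cloud(sc)
c,s=np.cos(P[2]),np.sin(P[2]);R=np.array([[c,-s,0],[s,c,0],[0,0,1]])
for n,I,q in(('side',im,Q),('scene',sc,Q2)):
    L=(q-np.array([P[0],P[1],0]))@R; a=I['color'].astype(int)
    # bed surface on right strip
    m=(abs(L[...,1]+.116)<.017)&(abs(L[...,0])<.1)&(L[...,2]>.035)&(L[...,2]<.07)
    p=L[m]; k=np.polyfit(p[:,0],p[:,2],1); print(n,'bed strip slope',k,m.sum())
    # lid top wood
    m=(a[...,0]>190)&(a[...,2]>90)&(a[...,0]-a[...,2]>50)&(abs(L[...,1])<.09)&(abs(L[...,0])<.12)&(L[...,2]>.09)
    p=L[m];A=np.c_[p[:,:2],np.ones(len(p))];print('lid plane',np.linalg.lstsq(A,p[:,2],rcond=None)[0],p.min(0),p.max(0),m.sum())
    # yellow bubble, greens
    g=(abs(L[...,1]+.116)<.03)&(abs(L[...,0]-.01)<.06)&(L[...,2]>.03)&(L[...,2]<.1)
    ye=g&(a[...,0]>150)&(a[...,1]>150)&(a[...,2]<110); gr=g&(a[...,1]>1.4*a[...,0])&(a[...,1]>80)
    print('bubble',L[ye].mean(0),ye.sum(),'green',L[gr].min(0),L[gr].max(0),gr.sum())
    # brass
    b=(a[...,0]>130)&(a[...,2]<.55*a[...,0])&(a[...,1]>.65*a[...,0])&(L[...,0]<-.09)&(L[...,2]>.07)&(abs(L[...,1])<.1)&(L[...,0]>-.2)
    print('bar',L[b].mean(0),L[b].min(0),L[b].max(0),b.sum())
E
```

```text
side bed strip slope [0.0778375  0.04366679] 586
lid plane [0.08932506 0.00795773 0.09612082] [-0.05098055 -0.07576548  0.09194424] [0.06449604 0.07635261 0.10412899] 38
bubble [ 0.03110483 -0.11496379  0.05334796] 11 green [-0.02844005 -0.12392967  0.04027565] [ 0.04688655 -0.09757575  0.05461169] 93
bar [-0.11008424 -0.00365442  0.08799241] [-0.11336052 -0.06377131  0.08359909] [-0.10765321  0.06308451  0.09203127] 60
scene bed strip slope [0.06644514 0.04403055] 350
lid plane [0.08144178 0.00180714 0.09700956] [-0.11153713 -0.07995193  0.09002048] [0.08657594 0.08193426 0.11610161] 983
bubble [ 0.03254458 -0.11437149  0.05457025] 11 green [-0.03143474 -0.12318687  0.04218237] [ 0.04602373 -0.10642196  0.05703306] 52
bar [-0.10788864  0.0022515   0.08768566] [-0.11466018 -0.06181687  0.08102629] [-0.10020026  0.06048448  0.09342522] 72
```

Request:
carry_out(deltas=[[[0,0,7,0,0,0,1],[0,0,14,0,0,0,1],[0,0,21,0,0,0,1],[0,0,28,0,0,0,1],[0,0,35,0,0,0,1],[0,0,42,0,0,0,1],[0,0,45,0,0,0,1],[0,0,45,0,0,0,1]]])

```text
time_s: 3.25
eef_pos: [0.5156, 0.2208, 0.0928]
orientation: [0.88, 0.474, -0.001, 0.0]
contact_force: [-8.1, -4.3, 7.8]
gripper_width: 0.0117
grasp_force: 78.9
```

```bash
cat > lev.py <<'E'
from h import *
from fit import P
c,s=np.cos(P[2]),np.sin(P[2]);R=np.array([[c,-s,0],[s,c,0],[0,0,1]])
st=state();print('t',st['time_s'],st['eef_pos'],Rn.from_quat(st['orientation']).as_rotvec(),st['contact_force'],st['wrist_torque'],st['joints'].round(2))
for n in('side','scene'):
    I=grab(n);q=cloud(I);L=(q-np.array([P[0],P[1],0]))@R; a=I['color'].astype(int)
    m=(abs(L[...,1]+.116)<.017)&(abs(L[...,0])<.1)&(L[...,2]>.035)&(L[...,2]<.07)
    p=L[m]; print(n,'bed slope',np.polyfit(p[:,0],p[:,2],1),m.sum())
    m=(a[...,0]>190)&(a[...,2]>90)&(a[...,0]-a[...,2]>50)&(abs(L[...,1])<.09)&(abs(L[...,0])<.12)&(L[...,2]>.09)
    p=L[m];A=np.c_[p[:,:2],np.ones(len(p))];print('lid plane',np.linalg.lstsq(A,p[:,2],rcond=None)[0],m.sum())
    g=(abs(L[...,1]+.116)<.03)&(abs(L[...,0]-.01)<.06)&(L[...,2]>.03)&(L[...,2]<.1)
    ye=g&(a[...,0]>150)&(a[...,1]>150)&(a[...,2]<110)
    print('bubble',L[ye].mean(0),ye.sum())
    save(I,'lev_%s_%d.png'%(n,st['time_s']*100),(330,220,380,255) if n=='side' else (275,220,310,250),14)
E
python3 lev.py
```

```text
t 3.25 [0.51563179 0.22083545 0.0927772 ] [ 2.76612970e+00  1.48928319e+00 -1.75383495e-03] [-8.14364607 -4.27606489  7.84551827] [-0.70776621  1.07409398 -0.02068873] [ 0.29  0.58  1.85 -0.    0.71  0.87]
side bed slope [0.05952478 0.04654827] 636
lid plane [ 0.04822218 -0.00306168  0.0990805 ] 1321
bubble [ 0.02274805 -0.11359431  0.05440945] 12
scene bed slope [0.04679623 0.04676271] 380
lid plane [0.0544123  0.00122999 0.09995153] 1028
bubble [ 0.02249398 -0.11409303  0.05562928] 13
```

Request:
carry_out(deltas=[[[0,0,7,0,0,0,1],[0,0,14,0,0,0,1],[0,0,21,0,0,0,1],[0,0,28,0,0,0,1],[0,0,35,0,0,0,1],[0,0,42,0,0,0,1],[0,0,49,0,0,0,1],[0,0,56,0,0,0,1],[0,0,60,0,0,0,1],[0,0,60,0,0,0,1]]])

```text
time_s: 4.35
eef_pos: [0.5156, 0.2207, 0.0928]
orientation: [1.0, -0.03, -0.001, 0.0]
contact_force: [-8.9, -4.8, 8.6]
gripper_width: 0.0115
grasp_force: 79.2
```

```bash
python3 lev.py; python3 - <<'E'
import cv2,glob,numpy as np
f=sorted(glob.glob('pics/lev_*4*.png'));print(f)
a=[cv2.imread(x) for x in f if x.split('_')[-1].startswith('4')]
a=[cv2.resize(x,(800,int(x.shape[0]*800/x.shape[1]))) for x in a]
a=[cv2.resize(x,(400,x.shape[0]//2)) for x in a]
h=max(x.shape[0] for x in a); cv2.imwrite('pics/b1.png',np.hstack([cv2.copyMakeBorder(x,0,h-x.shape[0],0,0,0) for x in a]))
E
```

```text
t 4.35 [0.51556194 0.22069065 0.09276722] [ 3.13931691e+00 -9.40640185e-02 -1.97214112e-03] [-8.93163271 -4.76911633  8.5803288 ] [-1.12505565  1.29439633 -0.06161988] [ 0.29  0.58  1.85 -0.    0.71  1.92]
side bed slope [0.01991589 0.05080506] 647
lid plane [ 0.00530943 -0.00373558  0.10346356] 1320
bubble [ 0.00967319 -0.11515316  0.05878654] 14
scene bed slope [0.01020007 0.05109882] 394
lid plane [0.01149796 0.00143463 0.1043938 ] 1096
bubble [ 0.0092984  -0.11436619  0.05893108] 10
['pics/lev_scene_434.png', 'pics/lev_side_434.png']
```

View pics/b1.png

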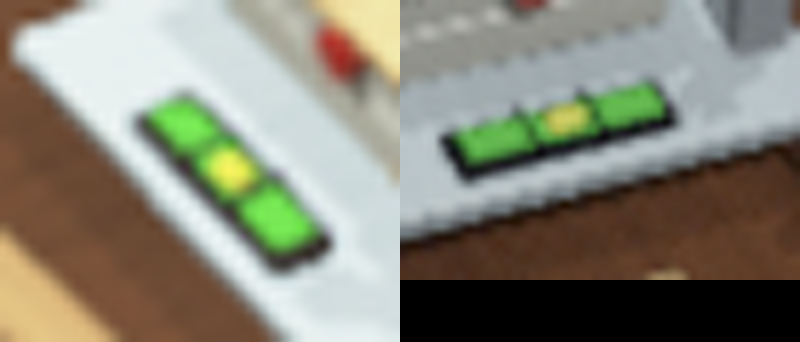

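The bubble sits midway between the marks in both views: about (232,170) between (208,150) and (255,192) on the left, and (567,117) between 532 and 600 on the right. I'm releasing the knob and hovering over the brass bar.

Request:
carry_out(deltas=[[[0,0,0,0,0,0,0],[0,0,0,0,0,0,0],[0,0,0,0,0,0,0],[0,0,0,0,0,-4,0],[0,0,0,0,0,-8,0],[0,0,0,0,0,-12,0],[0,0,0,0,0,-14,0]]])

```text
time_s: 5.15
eef_pos: [0.5174, 0.2215, 0.2349]
orientation: [1.0, -0.029, 0.002, -0.001]
contact_force: [0.2, -0.0, -0.1]
gripper_width: 0.0424
grasp_force: 0.0
```

Request:
carry_out(deltas=[[[0,0,-8,-0.8,1.6,0,0],[0,0,-16,-1.5,3.2,0,0],[0,0,-24,-2.3,4.9,0,0],[0,0,-32,-3,6.5,0,0],[0,0,-40,-3.8,8.1,0,0],[0,0,-48,-4.6,9.7,0,0],[0,0,-56,-5.3,11.3,0,0],[0,0,-64,-6.1,13,0,0],[0,0,-72,-6.8,14.6,0,0],[0,0,-80,-7.6,16.2,0,0],[0,0,-83.5,-7.6,16.2,0,0],[0,0,-83.5,-7.6,16.2,0,0]]])

```text
time_s: 6.35
eef_pos: [0.4314, 0.0636, 0.2316]
orientation: [0.765, 0.644, 0.0, 0.0]
contact_force: [-0.1, -0.0, -0.0]
gripper_width: 0.043
grasp_force: 0.0
```

```bash
python3 lev.py; python3 - <<'E'
from h import *
from fit import P
c,s=np.cos(P[2]),np.sin(P[2]);R=np.array([[c,-s,0],[s,c,0],[0,0,1]])
st=state();print(Rn.from_quat(st['orientation']).as_matrix().round(4).tolist())
for n in('wrist','side','scene'):
    I=grab(n);q=cloud(I);L=(q-np.array([P[0],P[1],0]))@R; a=I['color'].astype(int)
    b=(a[...,0]>110)&(a[...,2]<.55*a[...,0])&(a[...,1]>.65*a[...,0])&(L[...,0]<-.09)&(L[...,2]>.085)&(abs(L[...,1])<.1)&(L[...,0]>-.2)
    p=L[b]; print(n,'bar',p.mean(0),p.min(0),p.max(0),b.sum())
    if len(p)>9: print('x(y)',np.polyfit(p[:,1],p[:,0],1),'world',q[b].mean(0))
    # pin end caps
    b=(a[...,0]>110)&(a[...,2]<.55*a[...,0])&(a[...,1]>.6*a[...,0])&(abs(L[...,0]-.088)<.03)&(abs(L[...,2]-.112)<.02)&(abs(abs(L[...,1])-.1)<.03)
    for sg in(1,-1):
        p=L[b&(L[...,1]*sg>0)]
        if len(p): print(' pincap',sg,p.mean(0),len(p))
    if n=='wrist': save(I,'w2.png')
E
```

```text
t 6.35 [0.43140744 0.0635757  0.23161766] [2.40306905e+00 2.02289044e+00 1.13128958e-03] [-0.06628576 -0.00977836 -0.04856674] [ 0.04296389  0.00814947 -0.02606079] [-0.01  0.22  2.    0.    0.92  0.17]
side bed slope [0.01603922 0.05064683] 638
lid plane [ 0.00291675 -0.002748    0.10359072] 1312
bubble [ 0.00955072 -0.1154167   0.05905216] 14
scene bed slope [0.0112928  0.05113931] 400
lid plane [ 0.01116783 -0.00014365  0.10444047] 1120
bubble [ 0.00996835 -0.11476261  0.05964934] 10
[[0.1725, 0.985, 0.0006], [0.985, -0.1725, 0.0001], [0.0002, 0.0005, -1.0]]
wrist bar [-0.10724242  0.00504735  0.10646441] [-0.16248537 -0.06047679  0.09978983] [-0.10218712  0.06413509  0.32061677] 1117
x(y) [-0.00157732 -0.10723446] world [0.43373555 0.06790814 0.10646441]
 pincap 1 [0.08921797 0.10572278 0.11685794] 134
 pincap -1 [ 0.08942433 -0.10177544  0.11714208] 54
side bar [-0.10790259 -0.00591936  0.11071892] [-0.16866343 -0.06245184  0.09747652] [-0.10310962  0.06103404  0.30890296] 74
x(y) [-0.00784419 -0.10794902] world [0.43119675 0.05721894 0.11071892]
 pincap -1 [ 0.09201846 -0.10509475  0.11462739] 19
scene bar [-0.11215043 -0.00345395  0.15008259] [-0.17723284 -0.06090068  0.09643771] [-0.09899293  0.06091561  0.40441793] 92
x(y) [ 0.09099415 -0.11183615] world [0.42743691 0.06037901 0.15008259]
 pincap 1 [0.09068409 0.10892367 0.11611575] 3
 pincap -1 [ 0.0944937  -0.1008956   0.11262935] 8
```

View pics/w2.png

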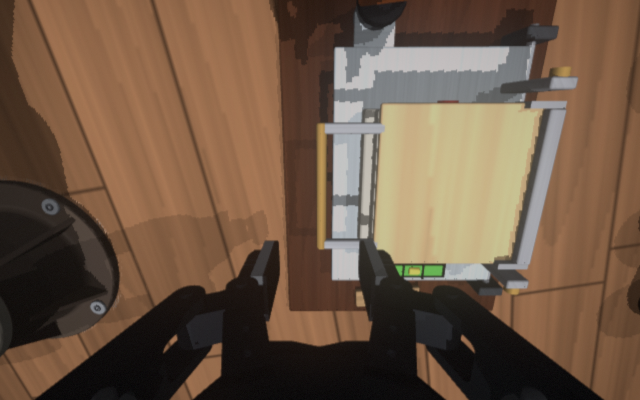

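Bar and pin are measured at press x = -0.108 and 0.090, and the view shows the fingers just right of the bar (column 322) in its plane. I'm lowering onto it and gripping.

Request:
carry_out(deltas=[[[0,0,0,0,0.1,3.5,0],[0,0,0,0,0.1,7.5,0],[0,0,0,0,0.1,11,0],[0,0,0,0,0.1,13.5,0],[0,0,0,0,0.1,14.9,0],[0,0,0,0,0.1,14.9,0],[0,0,0,0,0.1,14.9,1],[0,0,0,0,0.1,14.9,1],[0,0,0,0,0.1,14.9,1],[0,0,0,0,0.1,14.9,1],[0,0,0,0,0.1,14.9,1]]], squeeze=40)

```text
time_s: 7.7
eef_pos: [0.434, 0.0636, 0.0833]
orientation: [0.765, 0.644, 0.002, 0.002]
contact_force: [5.9, -2.4, -3.4]
gripper_width: 0.0085
grasp_force: 38.9
```

```bash
python3 - <<'E'
import numpy as np
f=lambda t:np.array([-.198*np.cos(t)-.011*np.sin(t),-(.198*np.sin(t)-.011*np.cos(t))])*100
T=np.r_[0.02,0.06,np.linspace(.12,1.83,22)]
for k in range(0,24,8):
    t0=0 if k==0 else T[k-1]
    print([(round(a,2),round(b,2)) for a,b in (f(t)-f(t0) for t in T[k:k+8])],T[k+7])
E
```

```text
[(np.float64(-0.02), np.float64(-0.4)), (np.float64(-0.03), np.float64(-1.19)), (np.float64(0.01), np.float64(-2.38)), (np.float64(0.18), np.float64(-3.98)), (np.float64(0.48), np.float64(-5.57)), (np.float64(0.91), np.float64(-7.13)), (np.float64(1.46), np.float64(-8.64)), (np.float64(2.13), np.float64(-10.11))] 0.5271428571428571
[(np.float64(0.79), np.float64(-1.41)), (np.float64(1.69), np.float64(-2.75)), (np.float64(2.7), np.float64(-4.01)), (np.float64(3.81), np.float64(-5.18)), (np.float64(5.01), np.float64(-6.26)), (np.float64(6.3), np.float64(-7.24)), (np.float64(7.65), np.float64(-8.11)), (np.float64(9.08), np.float64(-8.87))] 1.1785714285714288
[(np.float64(1.48), np.float64(-0.64)), (np.float64(3.01), np.float64(-1.16)), (np.float64(4.58), np.float64(-1.55)), (np.float64(6.17), np.float64(-1.81)), (np.float64(7.78), np.float64(-1.94)), (np.float64(9.39), np.float64(-1.94)), (np.float64(11.0), np.float64(-1.81)), (np.float64(12.6), np.float64(-1.54))] 1.83
```

Request:
carry_out(deltas=[[[0,0,0,0,0,-0.4,1],[0,0,0,0,0,-1.2,1],[0,0,0,0,0,-2.4,1],[0,0,0,0,0.2,-4,1],[0,0,0,0,0.5,-5.6,1],[0,0,0,0,0.9,-7.1,1],[0,0,0,0,1.5,-8.6,1],[0,0,0,0,2.1,-10.1,1]]])

```text
time_s: 8.5
eef_pos: [0.4537, 0.0602, 0.1847]
orientation: [0.765, 0.644, 0.001, 0.001]
contact_force: [10.4, -0.8, -11.2]
gripper_width: 0.008
grasp_force: 38.7
```

Request:
carry_out(deltas=[[[0,0,0,0,0.8,-1.4,1],[0,0,0,0,1.7,-2.75,1],[0,0,0,0,2.7,-4,1],[0,0,0,0,3.8,-5.2,1],[0,0,0,0,5,-6.25,1],[0,0,0,0,6.3,-7.25,1],[0,0,0,0,7.65,-8.1,1],[0,0,0,0,9.1,-8.9,1],[0,0,0,0,9.1,-8.9,1]]])

```text
time_s: 9.4
eef_pos: [0.5431, 0.0447, 0.2753]
orientation: [0.765, 0.644, 0.001, 0.001]
contact_force: [-10.9, 2.4, 17.2]
gripper_width: 0.0083
grasp_force: 41.8
```

```bash
cat > mk.py <<'E'
from h import *
from fit import P
c,s=np.cos(P[2]),np.sin(P[2]);R=np.array([[c,-s,0],[s,c,0],[0,0,1]])
for n in('side','scene'):
    I=grab(n);q=cloud(I);L=(q-np.array([P[0],P[1],0]))@R; a=I['color'].astype(int)
    r=(a[...,0]>90)&(a[...,1]<.4*a[...,0])&(a[...,2]<.4*a[...,0])&(abs(L[...,1])<.12)&(abs(L[...,0]-.05)<.2)&(L[...,2]<.3)
    p=L[r]; print(n,'mark',np.median(p,0) if len(p) else None,len(p))
    v,u=np.nonzero(r)
    if len(p):
        # intersect mean ray with side plane y=-.082
        d=R.T@I['Rc']@np.array([(u.mean()-I['cx'])/I['f'],(v.mean()-I['cy'])/I['f'],1]); o=R.T@(I['c']-[P[0],P[1],0])
        m=o+d*(-.082-o[1])/d[1]; print('  on plane',m,'theta',np.degrees(np.arctan2(m[2]-.112,m[0]-.090)))
    b=(a[...,0]>110)&(a[...,2]<.55*a[...,0])&(a[...,1]>.6*a[...,0])&(abs(L[...,0]-.09)<.03)&(abs(L[...,2]-.112)<.02)&(abs(L[...,1]+.1)<.03)
    if b.sum():print('  pincap',L[b].mean(0),b.sum())
    ye=(abs(L[...,1]+.116)<.03)&(abs(L[...,0]-.01)<.06)&(L[...,2]>.03)&(L[...,2]<.1)&(a[...,0]>150)&(a[...,1]>150)&(a[...,2]<110)
    if ye.sum():print('  bubble',L[ye].mean(0))
    save(I,'m_%s_%d.png'%(n,state()['time_s']*100),(300,130,430,260) if n=='side' else (255,130,385,260),4)
st=state();G=R.T@(st['eef_pos']-[P[0],P[1],0]);print('tcp press',G,st['contact_force'])
E
python3 mk.py
```

```text
side mark [ 0.03906674 -0.08016249  0.18054143] 28
  on plane [ 0.03799691 -0.082       0.18183972] theta 126.67160113808745
  pincap [ 0.09170971 -0.10522753  0.11460776] 18
  bubble [ 0.00944871 -0.11464041  0.05822553]
scene mark [ 0.04102026 -0.07924322  0.18050255] 7
  on plane [ 0.04528448 -0.082       0.18364454] theta 121.96953127911293
  pincap [ 0.09509043 -0.10128901  0.11329925] 8
  bubble [ 0.01057622 -0.11511574  0.06030117]
tcp press [0.0033208  0.0010304  0.27477231] [-9.74662457  2.09901913 15.00868942]
```

Request:
carry_out(deltas=[[[0,0,0,0,1.5,-0.65,1],[0,0,0,0,3,-1.15,1],[0,0,0,0,4.6,-1.55,1],[0,0,0,0,6.2,-1.8,1],[0,0,0,0,7.8,-1.95,1],[0,0,0,0,9.2,-1.95,1],[0,0,0,0,10.5,-1.85,1],[0,0,0,0,11.5,-1.75,1],[0,0,0,0,12.2,-1.6,1],[0,0,0,0,12.5,-1.55,1],[0,0,0,0,12.5,-1.55,1],[0,0,0,0,12.5,-1.55,1]]])

```text
time_s: 10.7
eef_pos: [0.6662, 0.0234, 0.2892]
orientation: [0.765, 0.644, 0.001, 0.001]
contact_force: [0.0, 1.4, 6.3]
gripper_width: 0.0082
grasp_force: 43.5
```

```bash
python3 mk.py; python3 - <<'E'
import cv2,glob,numpy as np
a=[cv2.imread(sorted(glob.glob('pics/m_%s_1*.png'%n))[-1]) for n in('side','scene')]
cv2.imwrite('pics/fin.png',cv2.resize(np.hstack(a),(800,400)))
E
```

```text
side mark [ 0.0881428  -0.08162307  0.19916575] 26
  on plane [ 0.08787515 -0.082       0.1995107 ] theta 91.39092763207684
  pincap [ 0.0920271  -0.10454208  0.11477498] 18
  bubble [ 0.00987791 -0.11543909  0.0585999 ]
scene mark [ 0.09398895 -0.07823038  0.20000691] 7
  on plane [ 0.09927596 -0.082       0.20404796] theta 84.24555230119272
  pincap [ 0.09523112 -0.10138369  0.11346019] 8
  bubble [ 0.01042777 -0.11502924  0.06014202]
tcp press [0.12931663 0.00124361 0.28926112] [0.88646417 1.04285261 6.03160822]
```

View pics/fin.png

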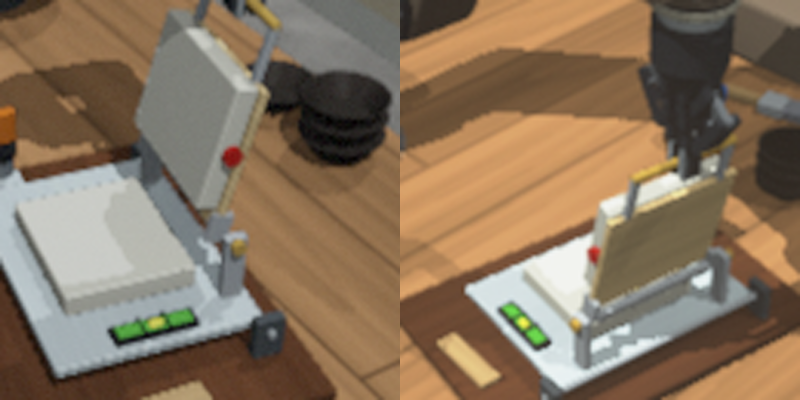

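The red mark stands over the pin to within about 1–4 mm toward the front, and the bubble is still centred. I'll make a small trim, settle, and hand in.

Request:
carry_out(deltas=[[[0,0,0,0,0.2,0.05,1],[0,0,0,0,0.4,0.1,1],[0,0,0,0,0.4,0.1,1],[0,0,0,0,0.4,0.1,1],[0,0,0,0,0.4,0.1,1],[0,0,0,0,0.4,0.1,1],[0,0,0,0,0.4,0.1,1],[0,0,0,0,0.4,0.1,1]]])

```text
time_s: 11.6
eef_pos: [0.67, 0.0227, 0.2884]
orientation: [0.765, 0.644, 0.001, 0.001]
contact_force: [0.6, 1.4, 6.4]
gripper_width: 0.008
grasp_force: 43.6
```

```bash
python3 mk.py; python3 -c "
from h import *
print(state()['grasp_force'],finish_job())"
```

```text
side mark [ 0.09079722 -0.08067405  0.19845902] 27
  on plane [ 0.08957746 -0.082       0.19988806] theta 90.27545672147264
  pincap [ 0.09172645 -0.10560081  0.11509932] 19
  bubble [ 0.00976388 -0.1150429   0.05836045]
scene mark [ 0.09551713 -0.07868016  0.199294  ] 8
  on plane [ 0.10159011 -0.082       0.20578332] theta 82.95488570045215
  pincap [ 0.09529114 -0.10088494  0.11342627] 9
  bubble [ 0.01078965 -0.11524425  0.06053301]
tcp press [0.13330125 0.00123214 0.28840562] [1.90574236 0.32358597 5.8706618 ]
the job is handed in; nothing more can be done
43.616833090782166 None
```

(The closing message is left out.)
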